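Sweep the used test cassettes into the waste tray

ROBOT

A 6-joint arm with a two-finger parallel gripper is mounted at the origin on the work surface. World frame = base frame: x ahead of the robot, y to its left, z up, the work surface at z = 0. Lengths are in m, angles in rad, forces in N, time in s.
With the tool pointing down it reaches from about 0.375 to 0.975 m from the base axis. Payload 3.8 kg.
Tool frame: the origin (TCP) lies midway between the tips of the shut fingers; the grasp point (between the pads) lies 19 mm behind it; z points along the fingers, y is the line along which they close (so a half turn about z gives the same grasp; the last joint's range is limited). The gripper opens to 85 mm and grips with 20 to 120 N. Pads are 22 mm wide; open, the fingers measure 114 mm over their backs; the gripper's body (76 mm by 85 mm) begins 54 mm behind the grasp point. The pads swing forward as they close: fully open they stand 13 mm farther back than shut.
Start: joints at [1.16, 0.264, 1.604, -0, 1.274, -0.037], TCP at [0.246, 0.628, 0.231] pointing down, gripper open.
Joint ranges: [-2.63, 2.63], [-0.94, 2.18], [0.31, 2.57], [-1.31, 4.45], [0, 2.66], [-2.55, 2.55]. Speed limits (rad/s): [2.57, 2.57, 3.14, 3.14, 3.14, 3.14].

INTERFACE

Orientations are given as a rotation vector (axis times angle).
In Python, from workcell import bot gives the robot as it stands.
- The arm moves only by the tool servo_tool, never from a script. Its argument "series" is a list of rows, each a list of 7 numbers: the shift along the world's x, y, z in units of 0.15 m (1.0 is 0.15 m), then the turn, a rotation vector about the world's x, y, z in units of 180 degrees (1.0 is 180 degrees), then the closure, from 0 (fully open) to 1 (shut). A call has 1 to 20 rows; each row is the pose to reach, as a shift and turn from the pose commanded when the call began, turning the shorter way round; what a row does not reach only later rows make up. A row lasts 1/10 s, in which the tool goes at most 50 mm and 8.59 degrees, less where a joint would pass 70% of its speed; a pose out of reach is approached as far as the arm can. A call with a number of a shift or a turn outside -1 to 1 is refused whole. A call with a gripper value outside its range is refused whole. The fingers move at their own pace and stop on an object; "newtons" is the grip in N (left out, the last holds). Time passes only in rows, so rows that repeat a pose let the fingers close. It gives the time, the measured TCP pose, the force, the opening and the grip force at its end, in the units of the state.
- bot.read_state(): the state, without advancing time (a new reading comes with each control period).
- bot.read_camera(name): name is "side" or "top"; returns the picture (384x512x3 uint8, red, green, blue); there is no depth.
- bot.camera_info(name): a dict with "vertical_fov" (degrees; the focal length in pixels is half the picture's height over the tangent of half this angle, whatever the lens; pixels are square), "cx", "cy" (the principal point, pixels), "dist" ([k1, k2, p1, p2, k3] as OpenCV has them; the pictures are not rectified), "R" (3x3) and "t" (3): a world point X has camera coordinates R X + t. Camera axes: x right, y down, z forward; pixel columns grow to the right and rows downward; lengths in m; the calibration is good to about 2 mm. A picture is of the moment at which its call begins. camera_info takes no time and is no camera call.
- bot.finish_job(): hands the job in; it is judged then, once.
Trained networks look in the newest picture that a camera, given by its name, has taken for a name from the list of things; names that differ only in an ending like _2 or _b are one class to them, and where a whole thing is asked for, a point or a joint stands for the part that bears it (a point fixed in the world has none). Each returns a list of dicts, best first, with "score" (0 to 1); they miss things now and then, are a little off and sometimes report something else, mostly with a low value. They report only what shows in the picture. A call takes as long as a camera call. They do not tell look-alikes from the thing itself.
- bot.recognise(target, camera): "box" ([left, top, right, bottom] as shares, 0 to 1, of the picture: columns of its width, rows of its height, round what is visible of it).
- bot.trace(target, camera): "mask" (384x512 bool, what is visible of it) and "box" ([left, top, right, bottom] as shares, 0 to 1, of the picture: columns of its width, rows of its height, round what is visible of it).
- bot.mark_of(target, camera): "at" ([row, column] as shares, 0 to 1, of the picture: columns of its width, rows of its height: a listed point, or the origin of a listed thing).
The state is a dict: "time": time; "q": joint angles; "joint_vel": joint speeds; "joint_torque": joint torques, N m; "tool_pos": TCP position; "tcp_rot": TCP orientation; "wrist_force": force on the tool from outside, world axes, zero at the start; "torque": the same for the moment, N m; "width": opening from 0.0 (shut) to 1.0 (fully open); "grip_force": force on a finger pad.
Only numpy, scipy, OpenCV 4.12 (cv2) and the standard library are available. Lean on these libraries where they do the work, as an engineer would, in place of code of your own. Each camera call takes 0.05 s, during which the arm holds its last target. There are 200 camera calls.

TASK

Sweep the three used white test cassettes with the fingers across the green board and over its edge, so that they all drop into the red waste tray. Push them along the board only, do not pick them up, and leave the three sample cups standing where they are.

Things in the scene. Friction and masses are not known exactly. Their poses are not given: they have to be found in the camera images.
- board: green sorting board on low feet, 280 x 250 mm (x by y), its flat top 52 mm above the bench; origin on the bench under its centre, z up. Steel strips 8 mm wide and 10 mm high run along its two x edges; the two y edges are open, and a tray stands against each. Fixed
- waste_tray: red open tray, 280 x 110 mm (x by y), 37 mm high, walls and floor 4 mm thick; origin on the bench under its centre, axes parallel to the board's. Its long side is tucked 8 mm under an open y edge of the board (its centre 172 mm from the board's centre), so that what is pushed over that edge drops into it. It may be at the board's +y or -y edge. Fixed
- supply_tray: grey tray of the same size at the opposite edge of the board, holding clean white caps and pipettes, all below its rim. Fixed
- used_1: used test cassette, a flat white plastic block with two blue dots and a grey window, 60 x 22 x 9 mm (x, y, z), 14 to 28 g, loose; origin at its centre, 4.5 mm above the board's top; its long x axis lies within 0.35 rad of the board's x. It starts in the lane on the board's -x side, towards -y, its centre 68 to 78 mm from the board's centre line
- used_2: used test cassette, a flat white plastic block with two blue dots and a grey window, 60 x 22 x 9 mm (x, y, z), 14 to 28 g, loose; origin at its centre, 4.5 mm above the board's top; its long x axis lies within 0.35 rad of the board's x. It starts in the same lane on the board's -x side, 80 to 120 mm further to +y, its centre 68 to 78 mm from the board's centre line
- used_3: used test cassette, a flat white plastic block with two blue dots and a grey window, 60 x 22 x 9 mm (x, y, z), 14 to 28 g, loose; origin at its centre, 4.5 mm above the board's top; its long x axis lies within 0.35 rad of the board's x. It starts alone in the lane on the board's +x side, its centre 68 to 78 mm from the board's centre line
- cup_1: clear sample cup with green leaves, 37 mm across and 36 mm high, loose, standing within 4 mm of the board's centre line (x = 0 of the board), between the two lanes; origin at the centre of its foot
- cup_2: clear sample cup with carrot cubes, 37 mm across and 36 mm high, loose, standing within 4 mm of the board's centre line (x = 0 of the board), between the two lanes; origin at the centre of its foot
- cup_3: clear sample cup with chickpeas, 37 mm across and 36 mm high, loose, standing within 4 mm of the board's centre line (x = 0 of the board), between the two lanes; origin at the centre of its foot
Not all that is in view belongs to the job. What is shaped like the cup_1 but blue is not meant. What is shaped like the used_1 but orange is not meant.

How it is judged:
By the outcome, as a careful person would: the job done as asked, in the order asked, and still so for the second after the job is handed in, with the robot touching nothing.
It also fails if it takes over 48 s, if anything falls off the work surface, if the arm or the gripper's body presses on something with over 40 N, if the wrist force passes 120 N, or if a joint passes its speed limit or range.

## Working session

There is one attempt and no reset: what is moved stays moved. The work goes in short steps, Python scripts to look and compute and a tool call to move; the robot and the scene stay as the last step left them, time stands still between calls to the robot, and variables do not carry over. Pictures are saved under pics/ and viewed, at most 10 in all, crops included, and the job is handed in when it is done.

Besides the shell and the picture viewer there is one more tool, called after "Emit:" as name(argument=value, ...), one argument or row to a line, values as JSON. servo_tool: Moves the arm, as the interface text tells. Shifts and turns lie within -1 to 1; 1 stands for 0.15 m of shift or 180 degrees of turn. Its arguments: {"type":"object","properties":{"series":{"type":"array","items":{"type":"array","items":{"type":"number"}}},"newtons":{"type":"number"}},"required":["series"]}

```bash
mkdir -p pics
cat > h.py <<'E'
import numpy as np,cv2
from workcell import bot
def cam(n):
    i=bot.camera_info(n); f=192/np.tan(np.radians(i["vertical_fov"])/2)
    K=np.array([[f,0,i["cx"]],[0,f,i["cy"]],[0,0,1]]); return K,np.array(i["dist"],float),np.array(i["R"]),np.array(i["t"])
def unproj(n,uv,z):
    K,d,R,t=cam(n); p=cv2.undistortPoints(np.array(uv,float).reshape(-1,1,2),K,d).reshape(-1,2)
    r=np.c_[p,np.ones(len(p))]@R; c=-R.T@t
    return c+r*((z-c[2])/r[:,2])[:,None]
def proj(n,X):
    K,d,R,t=cam(n); return cv2.projectPoints(np.array(X,float).reshape(-1,1,3),cv2.Rodrigues(R)[0],t,K,d)[0].reshape(-1,2)
E
python3 - <<'E'
from h import *
for n in("top","side"):
    im=bot.read_camera(n); cv2.imwrite(f"pics/{n}0.png",cv2.resize(im[:,:,::-1],(768,576)))
    K,d,R,t=cam(n); print(n,-R.T@t,K[0,0])
print(bot.read_state())
E
```

```text
top [0.38031984 0.00907917 0.73684835] 349.7281584534087
side [-0.00259783 -0.44370835  0.61547835] 409.55050097564174
{'time': 0.1, 'q': array([ 1.16008659e+00,  2.64707883e-01,  1.60523662e+00,  1.46050543e-05,
        1.27369024e+00, -3.69353125e-02]), 'joint_vel': array([ 0.00155259, -0.00011045, -0.00291581,  0.00127464, -0.00137226,
       -0.00044994]), 'joint_torque': array([ 7.98879792e-04, -5.16707575e+01, -3.68590271e+01, -9.42219231e-05,
        6.33873919e-03,  2.21803811e-05]), 'tool_pos': array([0.24622148, 0.62778616, 0.2300667 ]), 'tcp_rot': array([-0.58363131, -3.0864277 ,  0.00312235]), 'wrist_force': array([-0.0025053 ,  0.41499214, -0.25701787]), 'torque': array([ 0.00956108, -0.03640079, -0.04193623]), 'grip_force': 0.0, 'width': 1.0013129400470764}
```

View pics/top0.png

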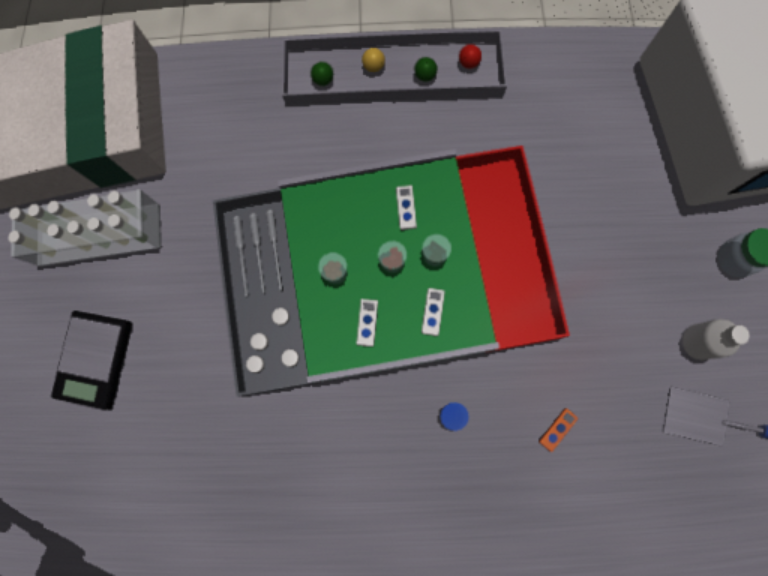

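View pics/side0.png

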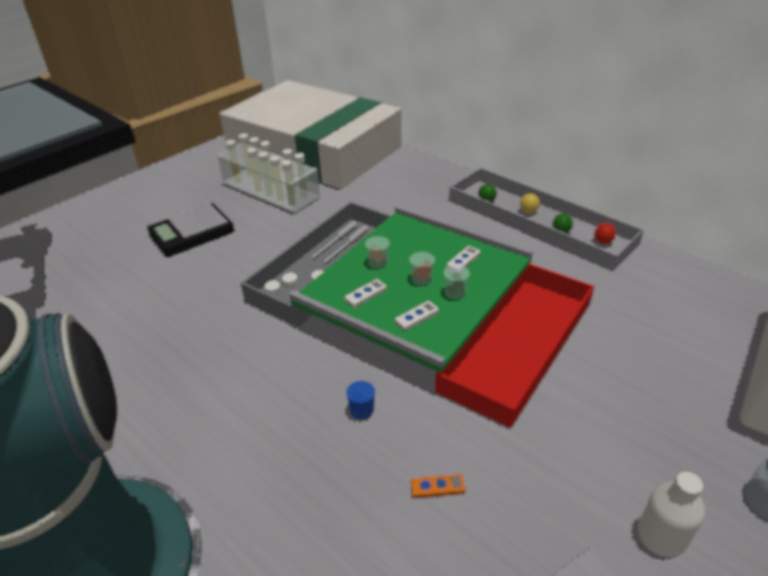

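The cassettes to move are white, at about (405,207), (367,322) and (432,311) in the enlarged top view. They lie on the green board and carry blue dots and a grey window. The orange block at (558,430) and the blue cup shape at (453,416) are off the board and are look-alikes, so I'll leave them. The red tray is on the right, at world −y.

```bash
cat > m.py <<'E'
from h import *
def measure(show=True):
    im=bot.read_camera("top"); hsv=cv2.cvtColor(im,cv2.COLOR_RGB2HSV)
    g=cv2.inRange(hsv,(45,90,40),(80,255,255)); 
    c=max(cv2.findContours(cv2.morphologyEx(g,cv2.MORPH_CLOSE,np.ones((5,5))),0,2)[0],key=cv2.contourArea)
    P=unproj("top",c.reshape(-1,2),.052)[:,:2]
    r=cv2.minAreaRect(P.astype(np.float32)); B=cv2.boxPoints(r)
    m=np.zeros(g.shape,np.uint8); cv2.drawContours(m,[cv2.convexHull(c)],-1,255,-1)
    w=cv2.inRange(hsv,(0,0,130),(180,70,255))&m
    out=[]
    for k in cv2.findContours(cv2.morphologyEx(w,cv2.MORPH_CLOSE,np.ones((7,7))),0,2)[0]:
        if cv2.contourArea(k)<120: continue
        q=unproj("top",k.reshape(-1,2),.061)[:,:2].astype(np.float32); out.append((cv2.minAreaRect(q),cv2.boundingRect(k)))
    return im,r,B,out
E
python3 - <<'E'
from m import *
im,r,B,out=measure(); np.set_printoptions(precision=4,suppress=True)
print("board",r,B)
for o in out: print(o)
for d in bot.recognise("cup_1","top"):
    b=np.array(d["box"])*[512,384,512,384]; print(d["score"],b.round(1), unproj("top",[[(b[0]+b[2])/2,(b[1]+b[3])/2]],.072)[0])
for d in bot.mark_of("cup_1","top"): print("mk",d["score"],unproj("top",[[d["at"][1]*512,d["at"][0]*384]],.052)[0])
for d in bot.mark_of("used_1","top"): print("u",d["score"],unproj("top",[[d["at"][1]*512,d["at"][0]*384]],.0565)[0])
for n,z in(("board",0),("waste_tray",0)):
  for d in bot.mark_of(n,"top"): print(n,d["score"],unproj("top",[[d["at"][1]*512,d["at"][0]*384]],z)[0])
cv2.imwrite("pics/crop.png",cv2.resize(im[90:275,180:380,::-1],None,fx=3.2,fy=3.2,interpolation=cv2.INTER_CUBIC))
E
```

```text
board ((0.5477102994918823, 0.02312091737985611), (0.26288190484046936, 0.2491454780101776), 8.399640083312988) [[ 0.3995  0.1272]
 [ 0.4359 -0.1193]
 [ 0.6959 -0.0809]
 [ 0.6595  0.1656]]
(((0.4665476679801941, 0.047691334038972855), (0.02239762246608734, 0.060485903173685074), 82.81669616699219), (237, 199, 15, 32))
(((0.47776105999946594, -0.03869190067052841), (0.02280634269118309, 0.060549523681402206), 79.53590393066406), (281, 192, 16, 32))
(((0.6221767663955688, -0.00885801576077938), (0.06001677364110947, 0.022804148495197296), 3.430354356765747), (264, 123, 14, 29))
0.83 [258.1 158.5 272.2 180.4] [0.5522 0.004  0.072 ]
0.7 [281.1 154.  297.7 176.7] [ 0.5588 -0.0438  0.072 ]
0.66 [214.7 169.2 232.7 187.8] [0.5369 0.0856 0.072 ]
0.55 [293.5 267.3 311.8 286.4] [ 0.3445 -0.0588  0.072 ]
mk 0.83 [ 0.5589 -0.0445  0.052 ]
mk 0.71 [0.5509 0.0102 0.052 ]
mk 0.69 [ 0.3446 -0.0562  0.052 ]
mk 0.52 [0.5355 0.0836 0.052 ]
u 0.73 [ 0.6263 -0.0061  0.0565]
u 0.65 [ 0.3204 -0.1961  0.0565]
u 0.63 [ 0.4721 -0.0402  0.0565]
u 0.6 [0.4594 0.0419 0.0565]
board 0.95 [0.5446 0.02   0.    ]
waste_tray 0.66 [ 0.5696 -0.1511  0.    ]
```

View pics/crop.png

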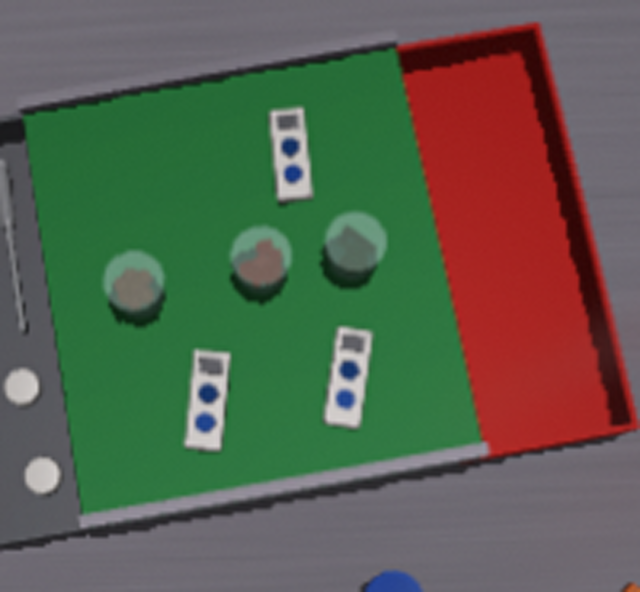

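The crop confirms the three white cassettes with blue dots and a grey window: used_3 at (290,155), used_2 at (207,400) and used_1 at (348,377). I'll shut the fingers and move to the gap between used_1 and used_2.

Emit:
servo_tool(
  series=[
    [0.1, -0.28, 0, 0, 0, -0.028, 1],
    [0.2, -0.56, 0, 0, 0, -0.056, 1],
    [0.3, -0.83, 0, 0, 0, -0.084, 1],
    [0.3, -0.83, 0, 0, 0, -0.084, 1],
  ],
  newtons=40,
)

```text
time: 0.8
tool_pos: [0.2926, 0.4995, 0.231]
tcp_rot: [0.991, 2.98, -0.004]
wrist_force: [-0.0, -0.4, 0.4]
width: 0.326
grip_force: 0.0
```

Emit:
servo_tool(
  series=[
    [0.1, -0.28, 0, 0, 0, -0.028, 1],
    [0.2, -0.56, 0, 0, 0, -0.056, 1],
    [0.3, -0.83, 0, 0, 0, -0.084, 1],
    [0.3, -0.83, 0, 0, 0, -0.084, 1],
  ],
)

```text
time: 1.2
tool_pos: [0.3376, 0.3761, 0.2314]
tcp_rot: [1.375, 2.823, -0.001]
wrist_force: [-0.1, -0.4, -0.3]
width: -0.0
grip_force: 0.0
```

Emit:
servo_tool(
  series=[
    [0.1, -0.28, 0, 0, 0, -0.028, 1],
    [0.2, -0.56, 0, 0, 0, -0.056, 1],
    [0.3, -0.83, 0, 0, 0, -0.084, 1],
    [0.3, -0.83, 0, 0, 0, -0.084, 1],
  ],
)

```text
time: 1.6
tool_pos: [0.3829, 0.2523, 0.2317]
tcp_rot: [1.734, 2.618, 0.0]
wrist_force: [-0.2, 0.6, -0.2]
width: 0.0
grip_force: 0.0
```

Emit:
servo_tool(
  series=[
    [0.1, -0.28, 0, 0, 0, -0.028, 1],
    [0.2, -0.56, 0, 0, 0, -0.056, 1],
    [0.3, -0.83, 0, 0, 0, -0.084, 1],
    [0.3, -0.83, 0, 0, 0, -0.084, 1],
  ],
)

```text
time: 2.0
tool_pos: [0.4284, 0.1282, 0.2318]
tcp_rot: [2.063, 2.367, 0.001]
wrist_force: [-0.4, 0.7, 0.4]
width: -0.002
grip_force: 0.0
```

Emit:
servo_tool(
  series=[
    [0.1, -0.28, -0.2, 0, 0, 0, 1],
    [0.2, -0.56, -0.4, 0, 0, 0, 1],
    [0.3, -0.83, -0.6, 0, 0, 0, 1],
    [0.3, -0.83, -0.6, 0, 0, 0, 1],
    [0.3, -0.83, -0.6, 0, 0, 0, 1],
    [0.3, -0.83, -0.6, 0, 0, 0, 1],
  ],
)

```text
time: 2.6
tool_pos: [0.4721, 0.0076, 0.142]
tcp_rot: [-2.057, -2.374, -0.002]
wrist_force: [0.3, 0.4, 0.8]
width: 0.002
grip_force: 0.0
```

Emit:
servo_tool(
  series=[
    [0, -0.02, -0.15, 0, 0, 0, 1],
    [0, -0.02, -0.3, 0, 0, 0, 1],
    [0, -0.02, -0.42, 0, 0, 0, 1],
    [0, -0.02, -0.5, 0, 0, 0, 1],
    [0, -0.02, -0.54, 0, 0, 0, 1],
    [0, -0.02, -0.57, 0, 0, 0, 1],
    [0, -0.02, -0.57, 0, 0, 0, 1],
  ],
)

```text
time: 3.3
tool_pos: [0.4718, 0.0033, 0.0561]
tcp_rot: [2.058, 2.373, 0.001]
wrist_force: [-0.2, 0.1, 0.1]
width: 0.001
grip_force: 0.0
```

Run:
```python
from h import *
a=bot.read_camera("top")[90:275,180:380,::-1]; b=bot.read_camera("side")[130:290,150:410,::-1]
cv2.imwrite("pics/down.png",np.vstack([cv2.resize(a,(400,300)),cv2.resize(b,(400,246))]))
print(bot.read_state()["tool_pos"],bot.read_state()["wrist_force"])
```

```text
[0.47219417 0.00299449 0.05652458] [-0.66220892  0.79022331 -0.67352939]
```

View pics/down.png

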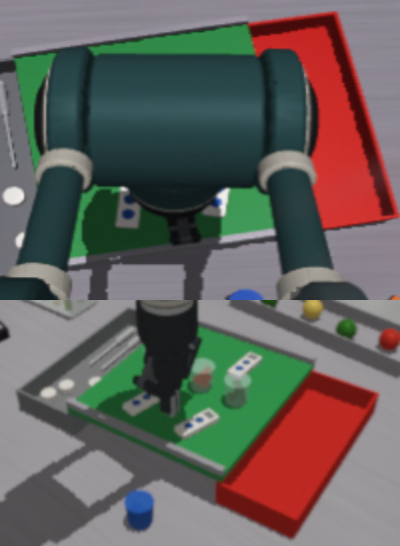

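The fingers are between the two cassettes, and the cups and cassettes look undisturbed: used_1 is at (197,422) and used_2 at (140,402) in the side crop. Next I'll push used_1 towards −y.

Emit:
servo_tool(
  series=[
    [0.01, -0.06, 0, 0, 0, 0, 1],
    [0.02, -0.12, 0, 0, 0, 0, 1],
    [0.03, -0.18, 0, 0, 0, 0, 1],
    [0.035, -0.24, 0, 0, 0, 0, 1],
    [0.044, -0.3, 0, 0, 0, 0, 1],
    [0.053, -0.36, 0, 0, 0, 0, 1],
    [0.062, -0.42, 0, 0, 0, 0, 1],
    [0.07, -0.48, 0, 0, 0, 0, 1],
    [0.08, -0.54, 0, 0, 0, 0, 1],
    [0.088, -0.6, 0, 0, 0, 0, 1],
    [0.097, -0.66, 0, 0, 0, 0, 1],
    [0.106, -0.72, 0, 0, 0, 0, 1],
    [0.115, -0.78, 0, 0, 0, 0, 1],
    [0.124, -0.84, 0, 0, 0, 0, 1],
    [0.13, -0.88, 0, 0, 0, 0, 1],
    [0.13, -0.88, 0, 0, 0, 0, 1],
  ],
)

```text
time: 5.0
tool_pos: [0.4912, -0.13, 0.0558]
tcp_rot: [2.06, 2.372, 0.0]
wrist_force: [0.1, -0.2, -0.1]
width: 0.003
grip_force: 0.0
```

Run:
```python
from h import *
a=bot.read_camera("top")[90:275,180:400,::-1]; b=bot.read_camera("side")[130:290,150:410,::-1]
cv2.imwrite("pics/push1.png",np.vstack([cv2.resize(a,(400,336)),cv2.resize(b,(400,246))]))
```

```text
(no output)
```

View pics/push1.png

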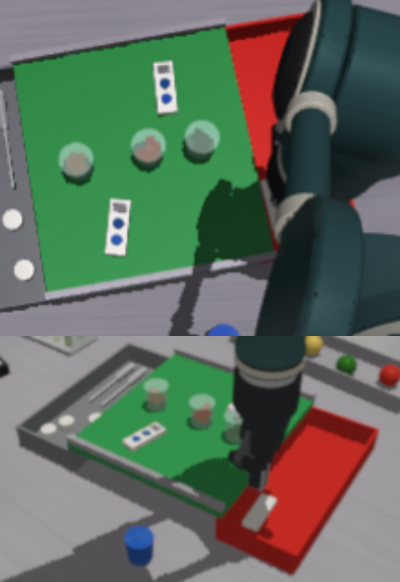

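used_1 has dropped into the red tray, seen at (260,510). used_2 at (118,228) and the cups haven't moved. Next is used_2.

Emit:
servo_tool(
  series=[
    [0, 0, 0.2, 0, 0, 0, 1],
    [0, 0, 0.4, 0, 0, 0, 1],
    [-0.03, 0.24, 0.4, 0, 0, 0, 1],
    [-0.06, 0.48, 0.4, 0, 0, 0, 1],
    [-0.1, 0.73, 0.4, 0, 0, 0, 1],
    [-0.1, 0.73, 0.4, 0, 0, 0, 1],
  ],
)

```text
time: 5.7
tool_pos: [0.4746, -0.0159, 0.1156]
tcp_rot: [-2.053, -2.376, -0.001]
wrist_force: [-0.1, -0.8, -0.2]
width: -0.004
grip_force: 0.0
```

Emit:
servo_tool(
  series=[
    [-0.03, 0.24, 0, 0, 0, 0, 1],
    [-0.06, 0.48, 0, 0, 0, 0, 1],
    [-0.1, 0.73, 0, 0, 0, 0, 1],
    [-0.1, 0.73, 0, 0, 0, 0, 1],
    [-0.1, 0.73, -0.15, 0, 0, 0, 1],
    [-0.1, 0.73, -0.28, 0, 0, 0, 1],
    [-0.1, 0.73, -0.36, 0, 0, 0, 1],
    [-0.1, 0.73, -0.4, 0, 0, 0, 1],
    [-0.1, 0.73, -0.4, 0, 0, 0, 1],
  ],
)

```text
time: 6.6
tool_pos: [0.4604, 0.0893, 0.055]
tcp_rot: [-2.059, -2.371, 0.002]
wrist_force: [-0.2, 0.5, -0.1]
width: -0.003
grip_force: 0.0
```

Emit:
servo_tool(
  series=[
    [0.009, -0.06, 0, 0, 0, 0, 1],
    [0.018, -0.12, 0, 0, 0, 0, 1],
    [0.027, -0.18, 0, 0, 0, 0, 1],
    [0.035, -0.24, 0, 0, 0, 0, 1],
    [0.044, -0.3, 0, 0, 0, 0, 1],
    [0.053, -0.36, 0, 0, 0, 0, 1],
    [0.062, -0.42, 0, 0, 0, 0, 1],
    [0.07, -0.48, 0, 0, 0, 0, 1],
    [0.08, -0.54, 0, 0, 0, 0, 1],
    [0.088, -0.6, 0, 0, 0, 0, 1],
    [0.097, -0.66, 0, 0, 0, 0, 1],
    [0.106, -0.72, 0, 0, 0, 0, 1],
    [0.109, -0.74, 0, 0, 0, 0, 1],
  ],
)

```text
time: 7.9
tool_pos: [0.4776, -0.0221, 0.0558]
tcp_rot: [2.06, 2.372, 0.0]
wrist_force: [0.3, 0.5, 1.2]
width: -0.002
grip_force: 0.1
```

Run:
```python
from h import *
a=bot.read_camera("top")[90:275,180:400,::-1]; b=bot.read_camera("side")[130:290,150:410,::-1]
cv2.imwrite("pics/push2.png",np.vstack([cv2.resize(a,(400,336)),cv2.resize(b,(400,246))]))
```

```text
(no output)
```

View pics/push2.png

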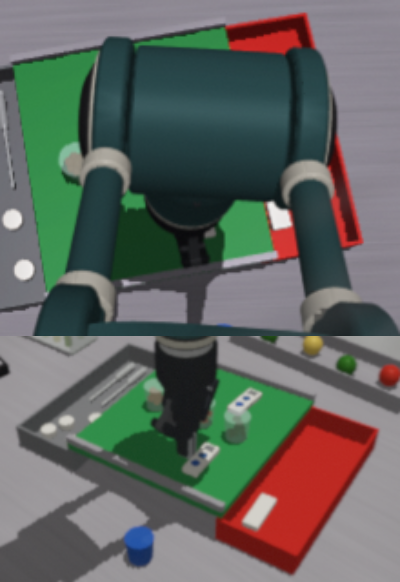

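used_2 now sits square against the fingers at (200,458), and used_1 lies flat in the tray at (260,510). I'll carry on pushing.

Emit:
servo_tool(
  series=[
    [0.009, -0.06, 0, 0, 0, 0, 1],
    [0.018, -0.12, 0, 0, 0, 0, 1],
    [0.027, -0.18, 0, 0, 0, 0, 1],
    [0.035, -0.24, 0, 0, 0, 0, 1],
    [0.044, -0.3, 0, 0, 0, 0, 1],
    [0.053, -0.36, 0, 0, 0, 0, 1],
    [0.062, -0.42, 0, 0, 0, 0, 1],
    [0.07, -0.48, 0, 0, 0, 0, 1],
    [0.08, -0.54, 0, 0, 0, 0, 1],
    [0.088, -0.6, 0, 0, 0, 0, 1],
    [0.097, -0.66, 0, 0, 0, 0, 1],
    [0.106, -0.72, 0, 0, 0, 0, 1],
    [0.109, -0.74, 0, 0, 0, 0, 1],
    [0.109, -0.74, 0, 0, 0, 0, 1],
  ],
)

```text
time: 9.4
tool_pos: [0.4938, -0.1326, 0.0558]
tcp_rot: [-2.06, -2.372, -0.0]
wrist_force: [-0.5, -0.0, -0.3]
width: -0.001
grip_force: 0.0
```

Emit:
servo_tool(
  series=[
    [0, 0, 0.2, 0, 0, 0, 1],
    [0, 0, 0.45, 0, 0, 0, 1],
    [0, 0, 0.45, 0, 0, 0, 1],
  ],
)

```text
time: 9.7
tool_pos: [0.4977, -0.1331, 0.1287]
tcp_rot: [2.053, 2.366, 0.006]
wrist_force: [0.8, -0.8, 0.4]
width: -0.0
grip_force: 0.0
```

Run:
```python
from m import *
im,r,B,out=measure()
for o in out: print(o)
a=im[90:275,180:400,::-1]; b=bot.read_camera("side")[130:290,150:410,::-1]
cv2.imwrite("pics/push2b.png",np.vstack([cv2.resize(a,(400,336)),cv2.resize(b,(400,246))]))
```

```text
(((0.5372564196586609, 0.09086272865533829), (0.027527380734682083, 0.02822813391685486), 43.3011589050293), (214, 173, 16, 14))
(((0.5522697567939758, 0.013232688419520855), (0.029874393716454506, 0.028713060542941093), 87.93705749511719), (253, 164, 16, 15))
(((0.558677613735199, -0.04587678611278534), (0.03267321735620499, 0.02538602612912655), 68.81317901611328), (282, 160, 18, 14))
(((0.6219093799591064, -0.008754132315516472), (0.06089278310537338, 0.023032013326883316), 3.640944004058838), (264, 123, 14, 30))
```

View pics/push2b.png

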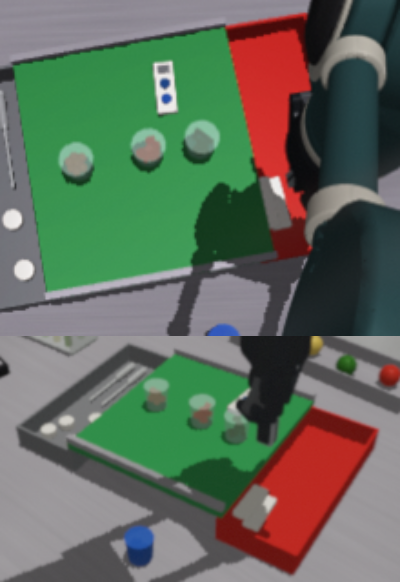

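used_2 is also in the tray at (258,505), overlapping used_1. The cups are where they started. Next is used_3.

Emit:
servo_tool(
  series=[
    [0.2, 0.2, 0.1, 0, 0, 0, 1],
    [0.4, 0.4, 0.1, 0, 0, 0, 1],
    [0.6, 0.6, 0.1, 0, 0, 0, 1],
    [0.85, 0.8, 0.1, 0, 0, 0, 1],
    [0.85, 0.8, 0.1, 0, 0, 0, 1],
    [0.85, 0.8, 0.1, 0, 0, 0, 1],
  ],
)

```text
time: 10.4
tool_pos: [0.6201, -0.0111, 0.1359]
tcp_rot: [-2.054, -2.373, 0.004]
wrist_force: [-0.4, -0.7, -0.2]
width: 0.001
grip_force: 0.0
```

Emit:
servo_tool(
  series=[
    [0, 0.15, 0, 0, 0, 0, 1],
    [0, 0.28, 0, 0, 0, 0, 1],
    [0, 0.28, 0, 0, 0, 0, 1],
    [0, 0.28, -0.15, 0, 0, 0, 1],
    [0, 0.28, -0.3, 0, 0, 0, 1],
    [0, 0.28, -0.42, 0, 0, 0, 1],
    [0, 0.28, -0.5, 0, 0, 0, 1],
    [0, 0.28, -0.55, 0, 0, 0, 1],
    [0, 0.28, -0.55, 0, 0, 0, 1],
  ],
)

```text
time: 11.3
tool_pos: [0.6199, 0.0292, 0.0546]
tcp_rot: [-2.059, -2.371, 0.003]
wrist_force: [-0.3, 0.1, 0.0]
width: 0.001
grip_force: 0.0
```

Run:
```python
from h import *
a=bot.read_camera("top")[90:275,180:400,::-1]; b=bot.read_camera("side")[130:290,150:410,::-1]
cv2.imwrite("pics/push3.png",np.vstack([cv2.resize(a,(400,336)),cv2.resize(b,(400,246))]))
```

```text
(no output)
```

View pics/push3.png

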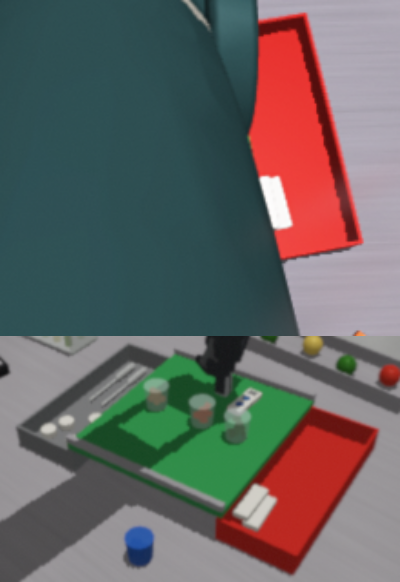

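Both cassettes are in the tray at (255,505), and the fingers stand behind used_3 at (240,403). I'll push used_3 now.

Emit:
servo_tool(
  series=[
    [0.009, -0.06, 0, 0, 0, 0, 1],
    [0.018, -0.12, 0, 0, 0, 0, 1],
    [0.027, -0.18, 0, 0, 0, 0, 1],
    [0.035, -0.24, 0, 0, 0, 0, 1],
    [0.044, -0.3, 0, 0, 0, 0, 1],
    [0.053, -0.36, 0, 0, 0, 0, 1],
    [0.062, -0.42, 0, 0, 0, 0, 1],
    [0.07, -0.48, 0, 0, 0, 0, 1],
    [0.08, -0.54, 0, 0, 0, 0, 1],
    [0.088, -0.6, 0, 0, 0, 0, 1],
    [0.097, -0.66, 0, 0, 0, 0, 1],
    [0.106, -0.72, 0, 0, 0, 0, 1],
    [0.115, -0.78, 0, 0, 0, 0, 1],
    [0.124, -0.84, 0, 0, 0, 0, 1],
    [0.131, -0.89, 0, 0, 0, 0, 1],
    [0.131, -0.89, 0, 0, 0, 0, 1],
  ],
)

```text
time: 13.0
tool_pos: [0.641, -0.1048, 0.0558]
tcp_rot: [2.06, 2.372, -0.0]
wrist_force: [0.0, -0.2, -0.2]
width: -0.001
grip_force: 0.0
```

Emit:
servo_tool(
  series=[
    [0, 0, 0.2, 0, 0, 0, 1],
    [0, 0, 0.5, 0, 0, 0, 1],
    [0, -0.3, 0.8, 0, 0, 0, 1],
    [0, -0.6, 0.8, 0, 0, 0, 1],
    [0, -0.9, 0.8, 0, 0, 0, 1],
    [0, -0.9, 0.8, 0, 0, 0, 1],
    [0, -0.9, 0.8, 0, 0, 0, 1],
  ],
)

```text
time: 13.7
tool_pos: [0.6404, -0.2396, 0.1756]
tcp_rot: [-2.062, -2.37, -0.001]
wrist_force: [-0.7, 0.1, 0.1]
width: -0.001
grip_force: 0.0
```

Run:
```python
from m import *
im,r,B,out=measure()
for o in out: print(o)
a=im[90:275,180:400,::-1]; b=bot.read_camera("side")[130:290,150:410,::-1]
cv2.imwrite("pics/end.png",np.vstack([cv2.resize(a,(400,336)),cv2.resize(b,(400,246))]))
```

```text
(((0.552621066570282, 0.011639144271612167), (0.02566443756222725, 0.027112845331430435), 42.00309753417969), (253, 164, 16, 14))
```

View pics/end.png

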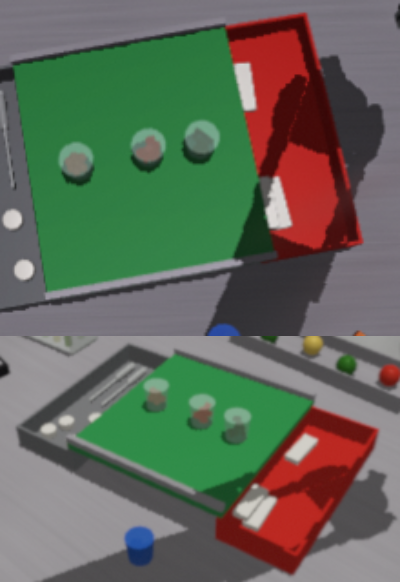

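All three cassettes are in the red tray, at (300,448) and (255,505). The cups are still standing in place and the arm is clear.

```bash
python3 -c "
from workcell import bot
print(bot.finish_job())"
```

```text
the job is handed in; nothing more can be done
None
```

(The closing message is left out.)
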